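# Put the scale's check weights back in their dishes

## Task

The check of the scale is done: take apart the stack of four flat round steel weights that stands on the scale and put each weight back, lying flat in the well of its own white dish: the largest weight in the largest dish, and so on down to the smallest. Set each one down gently, never letting a weight fall, and leave the label roll and the lidded tub where they stand.

Things in the scene. Friction and masses are not known exactly. Their poses are not given: they have to be found in the camera images.
- weight_60: The largest of four flat round plain steel check weights: a solid disc 60 mm across and 22 mm thick, about 480 g, with a straight wall to grip across its diameter; the bottom of the stack, resting on the flat steel platter of the scale, whose top (222 x 232 mm) is 99 mm above the table. Origin at the centre of its underside, z up (its top is at z = 22 mm).
- weight_48: The second largest of four flat round plain steel check weights: a solid disc 48 mm across and 22 mm thick, about 310 g, with a straight wall to grip across its diameter; in the stack at the start, resting flat and about centred (within 5 mm) on the weight of 60 mm. Origin at the centre of its underside, z up (its top is at z = 22 mm).
- weight_36: The second smallest of four flat round plain steel check weights: a solid disc 36 mm across and 22 mm thick, about 170 g, with a straight wall to grip across its diameter; in the stack at the start, resting flat and about centred (within 5 mm) on the weight of 48 mm. Origin at the centre of its underside, z up (its top is at z = 22 mm).
- weight_24: The smallest of four flat round plain steel check weights: a solid disc 24 mm across and 22 mm thick, about 80 g, with a straight wall to grip across its diameter; in the stack at the start, resting flat and about centred (within 5 mm) on the weight of 36 mm. Origin at the centre of its underside, z up (its top is at z = 22 mm).
- dish_60: The largest of four round white plastic dishes with a dark rubber floor, fixed to the table: 86 mm across outside, 14 mm high, with an open round well 76 mm across and 8 mm deep whose flat rubber floor is 6 mm above the dish's underside; it belongs to the weight 60 mm across, which stands 14 mm proud of the rim when seated. Origin at the centre of its underside, on the table, z up.
- dish_48: The second largest of four round white plastic dishes with a dark rubber floor, fixed to the table: 74 mm across outside, 14 mm high, with an open round well 64 mm across and 8 mm deep whose flat rubber floor is 6 mm above the dish's underside; it belongs to the weight 48 mm across, which stands 14 mm proud of the rim when seated. Origin at the centre of its underside, on the table, z up.
- dish_36: The second smallest of four round white plastic dishes with a dark rubber floor, fixed to the table: 62 mm across outside, 14 mm high, with an open round well 52 mm across and 8 mm deep whose flat rubber floor is 6 mm above the dish's underside; it belongs to the weight 36 mm across, which stands 14 mm proud of the rim when seated. Origin at the centre of its underside, on the table, z up.
- dish_24: The smallest of four round white plastic dishes with a dark rubber floor, fixed to the table: 50 mm across outside, 14 mm high, with an open round well 40 mm across and 8 mm deep whose flat rubber floor is 6 mm above the dish's underside; it belongs to the weight 24 mm across, which stands 14 mm proud of the rim when seated. Origin at the centre of its underside, on the table, z up.
- label_roll: A loose white roll of blank labels standing on the table right of the scale, 68 mm across and 50 mm high; a bystander. Origin at the centre of its underside.
- lidded_tub: A loose clear tub of herbs with its lid on, 127 mm across and 140 mm high, standing on the table just behind the scale; a bystander. Origin at the centre of its underside.
Mind the look-alikes: they are no part of the job. Leave any red look-alike of the dish_24 alone.

How it is judged:
At the end, for the whole second after the job is handed in: Each of the four weights lies flat (tilt under 0.08 rad) on the floor of the well of its own dish (underside 3 to 9 mm above the dish's underside, centres within 12 mm), largest in largest down to smallest in smallest, released and at rest (horizontal distance between weight_60 and dish_60 below 0.012 m and z of weight_60 in the frame of dish_60 between 0.003 and 0.009 m and angle between each of weight_60, weight_48, weight_36, weight_24's own z axis and vertical below 0.08 rad and linear speed of each of weight_60, weight_48, weight_36, weight_24 below 0.02 m/s and contact force between the fingers and weight_60 below 0.05 N and horizontal distance between weight_48 and dish_48 below 0.012 m and z of weight_48 in the frame of dish_48 between 0.003 and 0.009 m and contact force between the fingers and weight_48 below 0.05 N and horizontal distance between weight_36 and dish_36 below 0.012 m and z of weight_36 in the frame of dish_36 between 0.003 and 0.009 m and contact force between the fingers and weight_36 below 0.05 N and horizontal distance between weight_24 and dish_24 below 0.012 m and z of weight_24 in the frame of dish_24 between 0.003 and 0.009 m and contact force between the fingers and weight_24 below 0.05 N); the robot touches nothing.
It fails at once if a weight is dropped or thrown (moves faster than 0.7 m/s while the fingers do not touch it, a fall of about 25 mm) ((linear speed of weight_60 above 0.7 m/s and contact force between the fingers and weight_60 below 0.01 N) or (linear speed of weight_48 above 0.7 m/s and contact force between the fingers and weight_48 below 0.01 N) or (linear speed of weight_36 above 0.7 m/s and contact force between the fingers and weight_36 below 0.01 N) or (linear speed of weight_24 above 0.7 m/s and contact force between the fingers and weight_24 below 0.01 N)).
It fails at once if the label roll or the lidded tub is moved more than 20 mm (distance of any of label_roll, lidded_tub from where it was at the start of the episode above 0.02 m).
It also fails if it takes over 120 s, if anything falls off the work surface, if the arm or the gripper's body presses on something with over 40 N, if the wrist force passes 120 N, or if a joint passes its speed limit or range.

## Robot

A 6-joint arm with a two-finger parallel gripper is mounted at the origin on a cart in front of the work surface, level with it; the furniture and walls round the work are solid. World frame = base frame: x ahead of the robot, y to its left, z up, the work surface at z = 0. Lengths are in m, angles in rad, forces in N, time in s.
With the tool pointing down it reaches from about 0.325 to 0.9 m from the base axis. Payload 6.1 kg.
Tool frame: the origin (TCP) lies midway between the tips of the shut fingers; the grasp point (between the pads) lies 19 mm behind it; z points along the fingers, y is the line along which they close (so a half turn about z gives the same grasp; the last joint's range is limited). The gripper opens to 85 mm and grips with 20 to 120 N. Pads are 22 mm wide; open, the fingers measure 114 mm over their backs; the gripper's body (76 mm by 85 mm) begins 54 mm behind the grasp point. The pads swing forward as they close: fully open they stand 13 mm farther back than shut.
Start: joints at [-1.462, 0.22, 1.526, -0, 1.395, -0.126], TCP at [0.145, -0.608, 0.231] pointing down, gripper open.
Joint ranges: [-2.98, 2.98], [-0.91, 2.08], [0.09, 2.57], [-1.24, 4.39], [0.2, 2.65], [-2.68, 2.68]. Speed limits (rad/s): [2.57, 2.57, 3.01, 3.14, 3.14, 3.14].

## Interface

Orientations are given as [roll, pitch, yaw] about the fixed x, y, z axes, in that order (R = Rz(yaw) Ry(pitch) Rx(roll)).
In Python, from plant import movep, move_l, set_joints, gripper_to, hold, inverse_kinematics, observe, get_image, get_calibration, Unreachable, job_done gives the robot as it stands. Calls block until the motion is done:
- movep(position, orientation): joint-space move of the TCP to a pose.
- move_l(position, feed=0.15, rotation=None, max_force=None): straight line of the TCP; rotation=None keeps the orientation; feed is the mean speed in m/s. With max_force (N) it stops when the force on the tool has changed by that much, and returns True; else False.
- set_joints(angles): joint-space move.
- gripper_to(opening, f_grip=None): finger opening in m; f_grip is the grip in N (None keeps the last); returns when the fingers have stopped.
- hold(seconds).
- inverse_kinematics(position, orientation): joint angles nearest the present ones, or None.
- observe(): the state.
- get_image(name): name is "scene" or "top" or "wrist"; returns (picture, depth): 400x640x3 uint8, red, green, blue; 400x640 float32, m along the optical axis (not along the pixel's ray), 0 where there is no reading.
- get_calibration(name): a dict with "intrinsics" (3x3 intrinsics, pixels), "dist_coeffs" ([k1, k2, p1, p2, k3] as OpenCV has them; the pictures are not rectified), "world_from_camera" (4x4, takes a point from camera to world coordinates). Camera axes: x right, y down, z forward; pixel columns grow to the right and rows downward; lengths in m; the calibration is good to about 2 mm. A picture is of the moment at which its call begins: read the wrist's pose just before it. get_calibration takes no time and is no camera call; for the wrist camera it gives the pose at the moment of the call.
A pose or a line that the arm cannot do raises Unreachable and nothing moves.
- job_done(): hands the job in; it is judged then, once.
The state is a dict: "time_s": time; "q": joint angles; "joint_velocities": joint speeds; "joint_torque": joint torques, N m; "eef_pos": TCP position; "tcp_rot": TCP orientation; "ft_force": force on the tool from outside, world axes, zero at the start; "torque": the same for the moment, N m; "opening": finger opening in m; "grasp_force": force on a finger pad.
Only numpy, scipy, OpenCV 4.12 (cv2) and the standard library are available. Lean on these libraries where they do the work, as an engineer would, in place of code of your own. Each camera call takes 0.05 s, during which the arm holds its last target. There are 200 camera calls.

## Working session

There is one attempt and no reset: what is moved stays moved. The work goes in short steps, each a Python script; the robot and the scene stay as the last script left them, time stands still between calls to the robot, and variables do not carry over. Pictures are saved under pics/ and viewed, at most 14 in all, crops included, and the job is handed in when it is done.

```bash
mkdir -p pics; ls; python3 - <<'E'
from plant import *
import cv2,numpy as np
for n in ("scene","top"):
    im,d=get_image(n); cv2.imwrite(f"pics/{n}0.png",im[:,:,::-1]); np.savez(f"{n}0.npz",im=im,d=d)
    c=get_calibration(n); print(n,np.round(c["intrinsics"],1).tolist(),c["dist_coeffs"],np.round(c["world_from_camera"],3).tolist())
o=observe(); print(o)
E
```

```text
pics
scene [[515.5, 0.0, 309.0], [0.0, 515.5, 200.1], [0.0, 0.0, 1.0]] [0.03651248 0.         0.         0.         0.        ] [[0.539, -0.374, 0.754, -0.558], [-0.842, -0.255, 0.475, -0.744], [0.015, -0.892, -0.453, 0.78], [0.0, 0.0, 0.0, 1.0]]
top [[469.3, 0.0, 323.1], [0.0, 469.3, 197.7], [0.0, 0.0, 1.0]] [0.03732702 0.         0.         0.         0.        ] [[0.016, -0.999, 0.048, 0.448], [-1.0, -0.015, 0.023, -0.09], [-0.022, -0.049, -0.999, 1.435], [0.0, 0.0, 0.0, 1.0]]
{'time_s': 0.1, 'q': array([-1.46209948e+00,  2.21142774e-01,  1.52750363e+00, -5.48440769e-06,
        1.39469455e+00, -1.26114546e-01]), 'joint_velocities': array([ 1.12613525e-03, -1.33632812e-03, -1.43349909e-03, -1.40997918e-03,
        1.57488755e-05,  1.83217904e-04]), 'joint_torque': array([ 1.01512433e-03, -4.98244143e+01, -3.90547156e+01, -1.41004034e-04,
        5.65882452e-03,  6.25866377e-06]), 'eef_pos': array([ 0.14533831, -0.60730639,  0.23030775]), 'tcp_rot': array([-3.13985756e+00, -2.14547449e-04,  2.34812168e-01]), 'ft_force': array([ 0.0909003 ,  0.07423113, -0.30164992]), 'torque': array([-0.01982363,  0.05103265, -0.01584462]), 'grasp_force': 0.0, 'opening': 0.08520689626423637}
```

View pics/scene0.png

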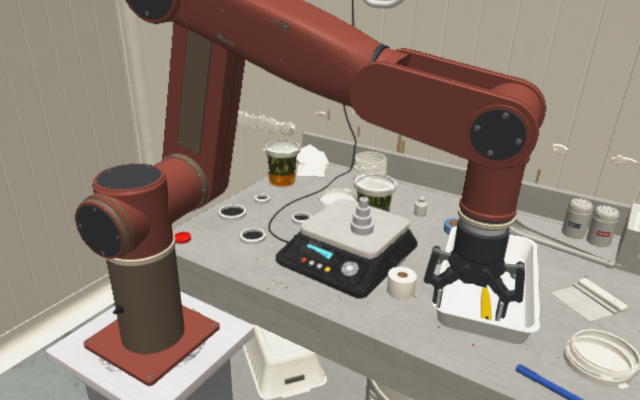

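View pics/top0.png

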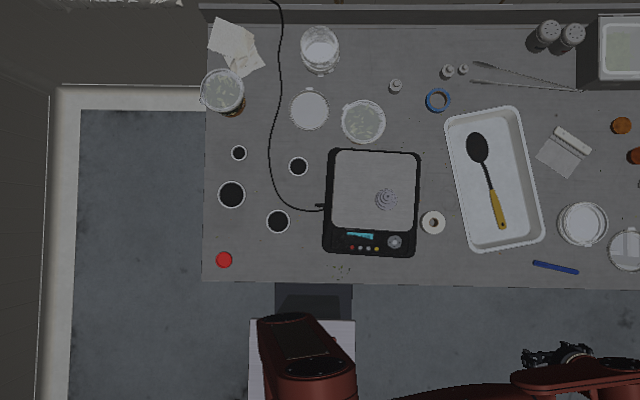

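The top view shows the four dishes at about (231,194) for the 60, (278,221) and (299,166) for the middle pair, and (239,153) for the 24. The stack is at (386,198), the red decoy at (224,260), the roll at (433,222) and the tub at (363,122). The scene view confirms the stack stands upright on the platter.

```bash
cat > h.py <<'E'
from plant import *
import cv2,numpy as np
def cast(cal,px,z):
    px=np.array(px,float).reshape(-1,1,2)
    n=cv2.undistortPoints(px,np.array(cal["intrinsics"]),np.array(cal["dist_coeffs"]))[:,0]
    T=np.array(cal["world_from_camera"]); r=np.c_[n,np.ones(len(n))]@T[:3,:3].T; o=T[:3,3]
    return (o+r*((z-o[2])/r[:,2])[:,None])[:,:2]
def circ(cal,cnt,z):
    p=cast(cal,cnt.reshape(-1,2),z).astype(np.float32)*1000
    (c,wh,a)=cv2.fitEllipse(p); return np.array(c)/1000,np.array(wh)
E
python3 - <<'E'
from h import *
f=np.load("top0.npz"); im=f["im"]; cal=get_calibration("top")
g=cv2.cvtColor(im,cv2.COLOR_RGB2GRAY); R=im[...,0].astype(int)
def dark(thr,x0,x1,y0,y1):
    m=np.zeros_like(g); m[y0:y1,x0:x1]=(g[y0:y1,x0:x1]<thr)*255
    for c in cv2.findContours(m,cv2.RETR_EXTERNAL,cv2.CHAIN_APPROX_NONE)[0]:
        if len(c)>20:
            x,wh=circ(cal,c,0.012); print("dark",np.round(x,4),np.round(wh,1),cv2.boundingRect(c))
dark(60,205,262,140,240); dark(60,262,320,150,235)
d=f["d"]; print(np.round(d[190:207:2,376:397:2],3))
E
```

```text
dark [0.5228 0.2232] [69.  70.9] (220, 183, 23, 24)
dark [0.6511 0.2032] [33.5 35. ] (233, 147, 12, 12)
dark [0.4437 0.0794] [56.9 58. ] (268, 212, 20, 20)
dark [0.6123 0.0213] [45.2 45.7] (290, 159, 16, 16)
dark [0.3205 0.1849] [279.3 440.4] (268, 150, 52, 62)
[[1.337 1.338 1.342 1.319 1.291 1.27  1.268 1.318 1.333 1.338 1.328]
 [1.333 1.313 1.29  1.274 1.267 1.247 1.246 1.271 1.292 1.312 1.333]
 [1.337 1.309 1.29  1.268 1.248 1.243 1.244 1.245 1.266 1.313 1.339]
 [1.316 1.288 1.278 1.272 1.246 1.249 1.241 1.242 1.246 1.29  1.309]
 [1.308 1.292 1.285 1.264 1.249 1.249 1.244 1.247 1.262 1.293 1.312]
 [1.311 1.291 1.291 1.273 1.267 1.255 1.251 1.266 1.267 1.287 1.31 ]
 [1.314 1.303 1.294 1.287 1.271 1.269 1.263 1.263 1.291 1.31  1.314]
 [1.338 1.308 1.289 1.295 1.288 1.288 1.292 1.289 1.288 1.311 1.332]
 [1.333 1.318 1.316 1.314 1.292 1.296 1.294 1.306 1.306 1.314 1.334]]
```

```bash
python3 - <<'E'
import numpy as np,cv2
im=np.load("top0.npz")["im"]
a=cv2.resize(im[140:240,215:315],(400,400),interpolation=3);b=cv2.resize(im[148:248,340:440],(400,400),interpolation=3)
cv2.imwrite("pics/crop.png",np.hstack([a,b])[:,:,::-1])
E
```

```text
(no output)
```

View pics/crop.png

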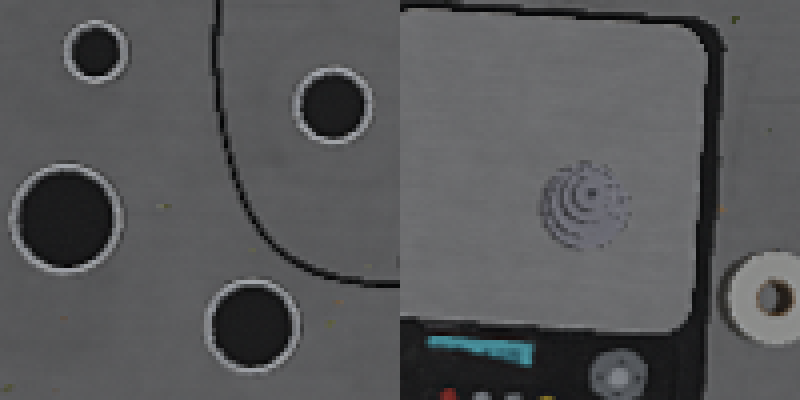

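Dish sizes and positions all agree. Next, a wrist view of the stack.

```bash
python3 - <<'E'
from h import *
f=np.load("top0.npz"); d=f["d"]; cal=get_calibration("top"); T=cal["world_from_camera"]
v,u=np.mgrid[185:215,370:405]; n=cv2.undistortPoints(np.c_[u.ravel(),v.ravel()].astype(float).reshape(-1,1,2),cal["intrinsics"],cal["dist_coeffs"])[:,0]
z=d[185:215,370:405].ravel(); P=(np.c_[n,np.ones(len(n))]*z[:,None])@T[:3,:3].T+T[:3,3]
for k in range(1,5):
    s=P[P[:,2]>.099+.022*(k-.5)]; print(k,len(s),np.round((s.min(0)+s.max(0))/2,4),np.round(np.median(s,0),4),np.round(s.max(0)-s.min(0),3))
o=observe(); w=get_calibration("wrist")["world_from_camera"]
from scipy.spatial.transform import Rotation as Ro
R=Ro.from_euler("xyz",o["tcp_rot"]).as_matrix(); print(np.round(R.T@w[:3,:3],3),np.round(R.T@(w[:3,3]-o["eef_pos"]),3))
c=P[P[:,2]>.13].mean(0)[:2]; print(c)
for y in (-1.57,-.785,0,.785,1.57,2.3):
  for p in ([*c,.13],[.5228,.2232,.06],[.4437,.0794,.06],[.6511,.2032,.06],[.6123,.0213,.06]):
    q=inverse_kinematics(p,[3.1416,0,y]); print(y, None if q is None else np.round(q,2))
E
```

```text
1 360 [ 0.4934 -0.1772  0.7726] [ 0.5087 -0.2311  0.1439] [0.091 0.174 1.325]
2 241 [ 0.4913 -0.1729  0.784 ] [ 0.511  -0.2306  0.1627] [0.087 0.166 1.302]
3 139 [ 0.4906 -0.1702  0.7953] [ 0.5153 -0.2313  0.1704] [0.085 0.16  1.279]
4 65 [ 0.4872 -0.1673  0.8064] [ 0.5157 -0.2331  0.1866] [0.078 0.154 1.257]
[[ 0.    -0.961 -0.278]
 [ 1.     0.    -0.   ]
 [ 0.    -0.278  0.961]] [ 0.072  0.001 -0.142]
[ 0.51124709 -0.2305226 ]
-1.57 [-0.56  0.16  1.79  0.    1.19  2.58]
-1.57 None
-1.57 None
-1.57 None
-1.57 None
-0.785 [-0.56  0.16  1.79  0.    1.19  1.79]
-0.785 [0.26 0.27 1.81 0.   1.06 2.62]
-0.785 [0.   0.01 2.11 0.   1.03 2.36]
-0.785 [0.19 0.51 1.49 0.   1.14 2.54]
-0.785 [-0.09  0.37  1.69  0.    1.09  2.26]
0 [-0.56  0.16  1.79  0.    1.19  1.01]
0 [0.26 0.27 1.81 0.   1.06 1.84]
0 [0.   0.01 2.11 0.   1.03 1.57]
0 [0.19 0.51 1.49 0.   1.14 1.76]
0 [-0.09  0.37  1.69  0.    1.09  1.48]
0.785 [-0.56  0.16  1.79  0.    1.19  0.22]
0.785 [0.26 0.27 1.81 0.   1.06 1.05]
0.785 [0.   0.01 2.11 0.   1.03 0.79]
0.785 [0.19 0.51 1.49 0.   1.14 0.97]
0.785 [-0.09  0.37  1.69  0.    1.09  0.69]
1.57 [-0.56  0.16  1.79 -0.    1.19 -0.56]
1.57 [0.26 0.27 1.81 0.   1.06 0.27]
1.57 [0.   0.01 2.11 0.   1.03 0.  ]
1.57 [0.19 0.51 1.49 0.   1.14 0.19]
1.57 [-0.09  0.37  1.69 -0.    1.09 -0.09]
2.3 [-0.56  0.16  1.79 -0.    1.19 -1.29]
2.3 [ 0.26  0.27  1.81 -0.    1.06 -0.46]
2.3 [ 0.    0.01  2.11 -0.    1.03 -0.73]
2.3 [ 0.19  0.51  1.49 -0.    1.14 -0.54]
2.3 [-0.09  0.37  1.69 -0.    1.09 -0.82]
```

```bash
cat >> h.py <<'E'
D=[3.14159265,0,0]
def layer(ztop,im=None):
    """centre of the visible top face at height ztop, wrist view"""
    hold(.3); cal=get_calibration("wrist"); im,d=get_image("wrist"); T=cal["world_from_camera"]
    v,u=np.mgrid[0:400,0:640]; n=cv2.undistortPoints(np.c_[u.ravel(),v.ravel()].astype(float).reshape(-1,1,2),cal["intrinsics"],cal["dist_coeffs"])[:,0]
    P=(np.c_[n,np.ones(len(n))]*d.ravel()[:,None])@T[:3,:3].T+T[:3,3]
    e=observe()["eef_pos"]
    m=((abs(P[:,2]-ztop)<.006)&(np.hypot(P[:,0]-e[0],P[:,1]-e[1])<.06)).reshape(400,640).astype(np.uint8)*255
    m=cv2.medianBlur(m,5)
    c=max(cv2.findContours(m,cv2.RETR_EXTERNAL,cv2.CHAIN_APPROX_NONE)[0],key=cv2.contourArea)
    x,wh=circ(cal,cv2.convexHull(c),ztop)
    in_=np.zeros_like(m); cv2.drawContours(in_,[c],-1,255,-1); z=np.median(P[:,2].reshape(400,640)[in_>0])
    return x,wh,z,im,c
E
python3 - <<'E'
from h import *
movep([.513,-.231,.29],D)
for k in (4,3,2,1):
    x,wh,z,im,c=layer(.099+.022*k); print(k,np.round(x,4),np.round(wh,1),round(float(z),4))
    cv2.drawContours(im,[c],-1,(255,0,0),1) if k==4 else 0
    if k==4: cv2.imwrite("pics/w0.png",im[:,:,::-1])
print(observe()["eef_pos"],observe()["time_s"])
E
```

```text
4 [ 0.519  -0.2334] [22.9 23.5] 0.1863
3 [ 0.5182 -0.2338] [34.7 35.8] 0.1643
2 [ 0.5156 -0.2339] [46.6 46.9] 0.1422
1 [ 0.5144 -0.2374] [56.2 58.6] 0.1204
[ 0.51301905 -0.23101532  0.29002152] 3.4167
```

View pics/w0.png

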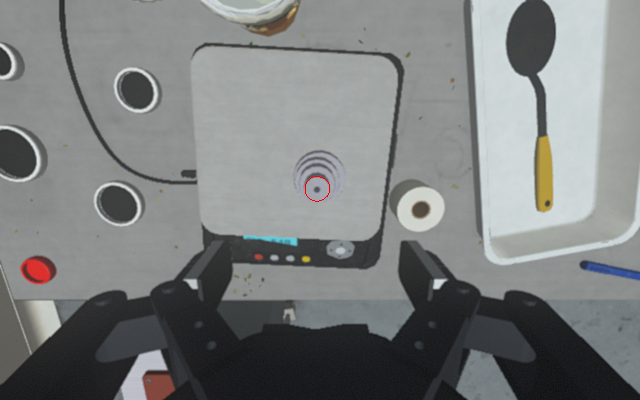

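Wrist view: stack top at (317,188), all layers fit their sizes. Now I'll touch the bare platter to calibrate tip height against opening.

```bash
python3 - <<'E'
from h import *
movep([.585,-.18,.17],D)
for w in (.06,.048,.036,.024):
    gripper_to(w,40); r=observe()["eef_pos"][2]
    t=move_l([.585,-.18,.07],feed=.04,max_force=4); o=observe(); print(w,t,round(o["opening"],4),round(o["eef_pos"][2]-.099,4),np.round(o["ft_force"],1))
    move_l([.585,-.18,.125],feed=.1)
print(observe()["time_s"])
E
```

```text
0.06 True 0.06 -0.0051 [-1.   0.9  6.7]
0.048 True 0.048 -0.0027 [-2.4  1.5  5.9]
0.036 True 0.036 -0.0011 [-1.6  1.1  4.6]
0.024 True 0.0237 -0.0001 [-1.4  0.9  7.1]
11.0833
```

```bash
python3 - <<'E'
from h import *
move_l([.585,-.18,.3],feed=.3); gripper_to(.085,40)
movep([.50,.125,.36],D); hold(.3); cal=get_calibration("wrist"); im,d=get_image("wrist")
g=cv2.cvtColor(im,cv2.COLOR_RGB2GRAY); cv2.imwrite("pics/w1.png",im[:,:,::-1])
for c in cv2.findContours(((g<75)*255).astype(np.uint8),cv2.RETR_EXTERNAL,cv2.CHAIN_APPROX_NONE)[0]:
    if len(c)>30:
        x,wh=circ(cal,c,.012)
        if wh[1]<90 and wh[0]/wh[1]>.85: print(np.round(x,4),np.round(wh,1),cv2.boundingRect(c))
print(observe()["time_s"])
E
```

```text
[0.4479 0.0803] [47.4 51.4] (325, 170, 32, 29)
[0.5265 0.2215] [66.  67.8] (239, 120, 39, 41)
[0.615  0.0212] [42.6 44.4] (365, 71, 28, 29)
[0.6536 0.2024] [30.7 32.6] (256, 48, 21, 23)
14.0083
```

View pics/w1.png

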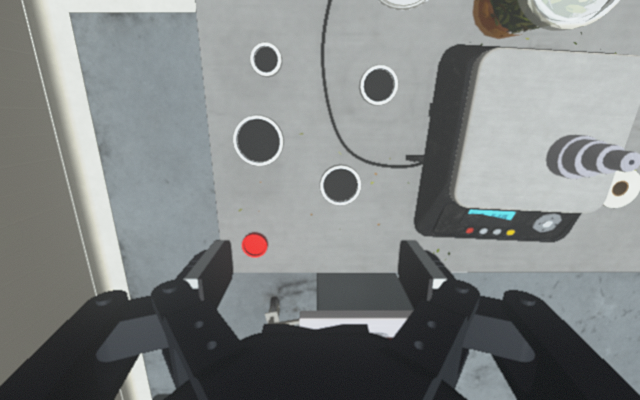

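Wrist and top views agree on the dishes to 3–4 mm. Now the smallest weight.

```bash
cat >> h.py <<'E'
DISH={24:(.652,.2028),36:(.6135,.0213),48:(.4452,.0799),60:(.5245,.2223)}
S={24:0,36:.001,48:.0027,60:.005}
def pick(w,k,guess,f):
    base=.099+.022*(k-1); g=.0105-S[w]
    movep([*guess,base+.12],D); x,wh,z,im,c=layer(base+.022); print(w,np.round(x,4),np.round(wh,1),round(float(z),4))
    if np.hypot(*(x-guess))>.008: raise SystemExit("check fit")
    gripper_to(min(w/1000+.02,.084),f); move_l([*x,base+.05],feed=.15)
    print("early stop",move_l([*x,base+g],feed=.06,max_force=6))
    gripper_to(w/1000-.008,f); o=observe(); print("grip",round(o["opening"],4),round(o["grasp_force"],1))
    hit=move_l([*x,base+g+.03],feed=.05); move_l([*x,.27],feed=.2); o=observe(); print("lifted",round(o["opening"],4),round(o["grasp_force"],1),np.round(o["ft_force"],1),o["time_s"])
def place(w):
    g=.0105-S[w]; d=DISH[w]
    movep([*d,.2],D); move_l([*d,.006+g+.02],feed=.15)
    t=move_l([*d,.006+g-.004],feed=.025,max_force=3); o=observe(); print("down",t,"underside z",round(o["eef_pos"][2]-g,4),round(o["opening"],4))
    gripper_to(min(w/1000+.02,.084)); move_l([*d,.2],feed=.15)
    im,_=get_image("wrist"); cv2.imwrite(f"pics/placed{w}.png",im[:,:,::-1]); print(observe()["time_s"])
E
python3 - <<'E'
from h import *
pick(24,4,(.519,-.2334),25); place(24)
E
```

```text
24 [ 0.5192 -0.2334] [22.9 23.8] 0.1863
early stop False
grip 0.0224 24.6
lifted 0.0224 24.6 [ 0.4  0.5 -1.1] 19.1833
down True underside z 0.0068 0.0223
24.6083
```

View pics/placed24.png

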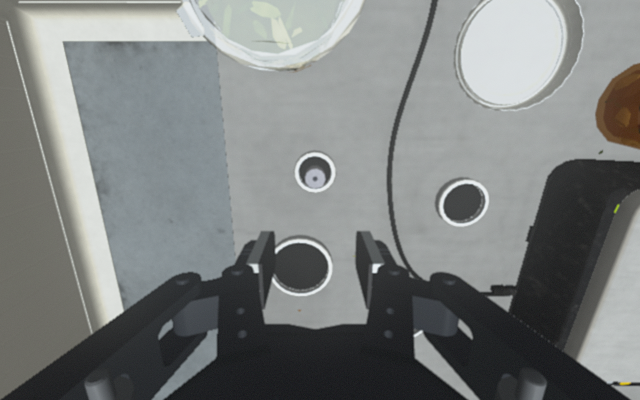

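The 24 weight (315,177) is seated in its dish (315,172). I'll do the 36 next.

```bash
python3 - <<'E'
from h import *
x,wh,z,im,c=layer(.028); print(np.round(x,4),np.round(wh,1),z)
pick(36,3,(.5182,-.2338),40); place(36)
x,wh,z,im,c=layer(.028); print(np.round(x,4),np.round(wh,1),z)
E
```

```text
[0.6509 0.2021] [22.8 23.6] 0.027375395637619426
36 [ 0.5185 -0.2337] [34.6 35.7] 0.1643
early stop False
grip 0.0341 40.3
lifted 0.0335 40.0 [-0.1  0.3 -2.7] 30.375
down True underside z 0.007 0.0339
35.2083
[0.6122 0.0206] [34.6 35.3] 0.02749529916617871
```

View pics/placed36.png

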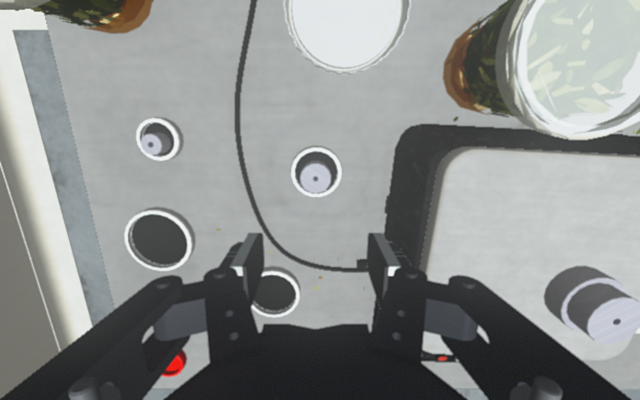

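The 36 weight (315,179) is seated in its dish (316,172), and the 24 is still fine at (152,145). Now the 48.

```bash
python3 - <<'E'
from h import *
pick(48,2,(.5156,-.2339),60); place(48)
x,wh,z,im,c=layer(.028); print(np.round(x,4),np.round(wh,1),z)
E
```

```text
48 [ 0.5157 -0.2339] [46.6 47.5] 0.1423
early stop False
grip 0.0454 62.3
lifted 0.0451 61.9 [-0.6 -0.  -4. ] 40.5167
down True underside z 0.0072 0.0452
45.5417
[0.444  0.0791] [46.8 47.4] 0.027480955738635682
```

View pics/placed48.png

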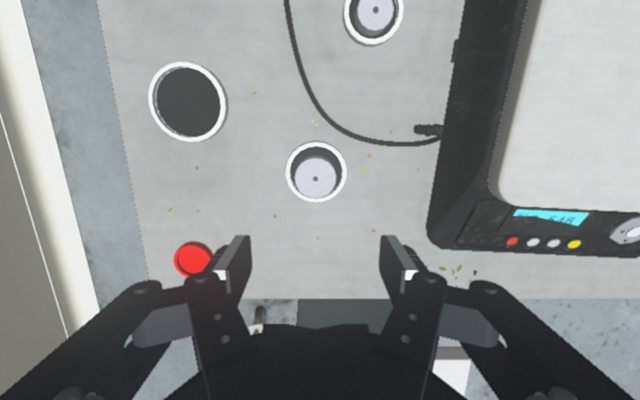

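The 48 weight (316,178) is seated in its dish (316,172). Last is the 60, with a firmer grip.

```bash
python3 - <<'E'
from h import *
pick(60,1,(.5144,-.236),80); place(60)
x,wh,z,im,c=layer(.028); print(np.round(x,4),np.round(wh,1),z)
movep([.50,.10,.40],D); hold(.3); im,d=get_image("top"); cv2.imwrite("pics/end.png",im[:,:,::-1])
E
```

```text
60 [ 0.5138 -0.2367] [58.6 59.4] 0.1203
early stop False
grip 0.0565 86.2
lifted 0.0565 86.1 [ 0.1 -0.5 -6.2] 51.1833
down True underside z 0.0076 0.0567
56.6833
[0.5232 0.2213] [58.7 59.5] 0.027504978540306535
```

View pics/placed60.png

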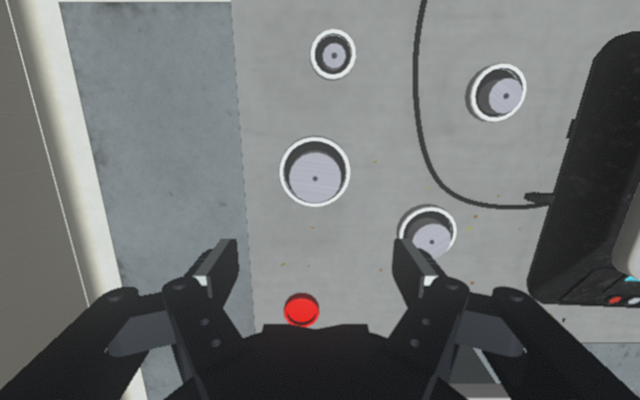

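All four weights are seated: (315,177), (334,55), (506,96) and (432,241). Every top is at about 27.5 mm, the height of a weight on the well floor.

```bash
python3 -c "
from h import *
hold(1); print(job_done(), observe()['time_s'])"
```

```text
the job is handed in; nothing more can be done
the job is handed in; nothing more can be done
```

I set all four weights down gently, each flat in the well of its own dish, kept the arm's path clear of the label roll and the tub, and handed the job in after about 60 s of the 120 s allowed; no verdict came back.

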